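# Lock the filter cover of a particle counter and start it

## Robot

A 7-joint arm with a two-finger parallel gripper is mounted at the origin on a cart in front of the work surface, level with it; the furniture and walls round the work are solid. World frame = base frame: x ahead of the robot, y to its left, z up, the work surface at z = 0. Lengths are in m, angles in rad, forces in N, time in s.
With the tool pointing down it reaches from about 0.425 to 0.925 m from the base axis. Payload 6.8 kg.
Tool frame: the origin (TCP) lies at the very end of the fingers, on their centre line; the grasp point (between the pads) lies 19 mm behind it; z points along the fingers, y is the line along which they close (so a half turn about z gives the same grasp; the last joint's range is limited). The gripper opens to 85 mm and grips with 20 to 120 N. Pads are 22 mm wide; open, the fingers measure 114 mm over their backs; the gripper's body (76 mm by 85 mm) begins 54 mm behind the grasp point. The pads swing forward as they close: fully open they stand 13 mm farther back than shut.
Start: joints at [-1.303, 0.477, 0.022, 1.555, -0.011, 1.109, -0.083], TCP at [0.248, 0.628, 0.231] pointing down, gripper open.
Joint ranges: [-2.96, 2.96], [-0.34, 2.1], [-1.41, 1.46], [0.24, 2.44], [-1.37, 4.51], [0.17, 1.92], [-2.96, 2.96]. Speed limits (rad/s): [2.39, 2.39, 3.14, 3.14, 3.14, 3.14, 3.14].

## Interface

Orientations are given as a unit quaternion [w, x, y, z].
In Python, from station import bot gives the robot as it stands.
- The arm moves only by the tool jog_arm, never from a script. Its argument "motion" is a list of rows, each a list of 7 numbers: the turn, a rotation vector about the tool's x, y, z in rad, then the shift along the tool's x, y, z in mm, then the finger opening in mm, from 0 to 85.4. A call has 1 to 10 rows; each row is the pose to reach, as a shift and turn from the pose commanded when the call began, along the tool's axes at that moment; what a row does not reach only later rows make up. A row lasts 1/8 s, in which the tool goes at most 62.5 mm and 10.7 degrees, less where a joint would pass 70% of its speed; a pose out of reach is approached as far as the arm can. A call with a gripper value outside its range is refused whole. The fingers move at their own pace and stop on an object; "grip_force" is the grip in N (left out, the last holds). Time passes only in rows, so rows that repeat a pose let the fingers close. It gives the time, the measured TCP pose, the force, the opening and the grip force at its end, in the units of the state.
- bot.get_obs(): the state, without advancing time (a new reading comes with each control period).
- bot.read_camera(name): name is "scene" or "top"; returns a dict with "pixels" (480x640x3 uint8, red, green, blue), "camera_matrix" (3x3 intrinsics, pixels), "T" (4x4, takes a point from camera to world coordinates). Camera axes: x right, y down, z forward; pixel columns grow to the right and rows downward; lengths in m; the calibration is good to about 2 mm. A picture is of the moment at which its call begins. There is no depth.
- bot.hand_in(): hands the job in; it is judged then, once.
Trained networks look in a picture, given as the dict that the camera call returned (one of the last four; its "shot" number tells which), for a name from the list of things; names that differ only in an ending like _2 or _b are one class to them, and where a whole thing is asked for, a point or a joint stands for the part that bears it (a point fixed in the world has none). Each returns a list of dicts, best first, with "score" (0 to 1); they miss things now and then, are a little off and sometimes report something else, mostly with a low value. They report only what shows in the picture. A call takes as long as a camera call. They do not tell look-alikes from the thing itself.
- bot.spot_in(thing, picture): "xy" ([column, row] in pixels, amid what is visible of it).
- bot.tip_of(thing, picture): "xy" ([column, row] in pixels: a listed point, or the origin of a listed thing).
The state is a dict: "t": time; "q": joint angles; "joint_vel": joint speeds; "joint_torque": joint torques, N m; "eef_pos": TCP position; "tool_rot": TCP orientation; "contact_force": force on the tool from outside, world axes, zero at the start; "torque": the same for the moment, N m; "gripper_width": opening from 0.0 (shut) to 1.0 (fully open); "grasp_force": force on a finger pad.
Only numpy, scipy, OpenCV 4.12 (cv2) and the standard library are available. Lean on these libraries where they do the work, as an engineer would, in place of code of your own. Each camera call takes 0.05 s, during which the arm holds its last target. There are 200 camera calls.

## Task

The filter of the particle counter has just been changed: with the broad-bladed driver from the stand, turn both slotted cover screws clockwise until you feel their stops (slot in line with the black marks), without leaning on them or forcing them past the stop, and stand the driver upright in its stand again. Only then press and release the square key (clears the cover alarm) and after it the round key (start). Never press two keys together, any key while the cover is unlocked, or the bar-shaped standby key at all, and leave the vials, petri dish and slide box where they are.

Things in the scene. Friction and masses are not known exactly. Their poses are not given: they have to be found in the camera images.
- counter: Particle counter: white wedge-shaped case, 200 deep (x) x 270 wide (y) x 132 mm high, fixed. Origin centre of its underside; x to its rear, y to its left seen from the robot, z up. Its front edge is 40 mm high; from there a flat panel rises at 35 degrees to the top. At the back of the top stand a steel probe (left, 49 mm tall) and a grey filter (right, 26 mm).
- panel: The counter's sloping panel, 160 mm up the slope x 270 mm. Origin on its surface, at its middle; x up the slope, y left, z straight out (35 degrees from vertical, towards the robot). Lower left a 3.4 mm thick aluminium filter cover with a slotted screw at each side, above it a dark display 2.7 mm thick, at the right a column of three white keys.
- screw_left_slot (a point): Centre of the slot's floor in the left cover screw (panel x -22, y +95 mm). Turns and sinks with the screw: x along the slot, z out of the panel. Steel head 25 mm across, top 5.5 mm above this point. Slot closed at both ends: 18.4 long, 4.2 wide, 5.5 mm deep, mouth bevelled 1.3 mm. Unlocked this point is 5 mm above the panel surface; it sinks 2.2 mm per rad (3.5 in all): the driver must follow.
- screw_right_slot (a point): The same for the right cover screw (panel x -22, y -25 mm).
- screw_left (a joint): Turn of the left screw, rad: 0 unlocked (slot level, along panel y), grows clockwise seen facing the panel, 1.571 locked at a firm stop (slot up the slope, in line with the two black marks). Stays where it is left; about 0.1 N m to turn, rising steeply at the stop; over about 0.3 N m damages the slot. The blade has 0.1 rad of play each way in the slot. Starts between 0 and 0.45.
- screw_right (a joint): The same for the right screw.
- driver: Driver, black handle, 90 g, blade down in the stand. Origin: centre of the underside of its collar (35 mm across, 5 thick), z up to the handle. Handle 26 mm wide along x, 18 thick along y with flat sides (grip here, closing along y), 6 to 78 mm above the origin. Below: boss 19 mm across, 20 long; shaft 9 across; flat blade 16 wide along x, 2.2 thick, 13 long, end at 55 mm. Half-turn symmetric.
- driver_tip (a point): Middle of the blade's end, 55 mm below the driver's origin on its axis; axes as the driver's.
- stand: Stainless tool stand fixed to the bench: base plate 110 x 84 x 6 mm and a top plate 70 (x) x 64 (y) x 10 mm on two upright side sheets, top at z = 80 mm. Origin at the centre of its underside.
- stand_hole (a point): Centre of the round 22 mm hole through the stand's top plate, level with its top face, z up. In place the driver's collar rests on this face, blade down in the hole, driver origin at this point.
- key_square_top (a point): Middle of the top face of the square key, 24 x 24 mm, standing 9 mm out of the panel (panel x +4, y -96 mm); it moves with the key; z out of the panel.
- key_square (a joint): Travel of the square key into the panel, m: 0 released, 0.004 fully pressed; it springs back; 1.5 N at the start and about 5 N fully down; it counts as pressed beyond 0.0028.
- key_round_top (a point): The same point of the round key, 30 mm across, standing 9 mm out (panel x -42, y -96 mm).
- key_round (a joint): Travel of the round key, as for the square key.
- key_bar_top (a point): The same point of the bar-shaped standby key, 14 mm along the slope x 32 mm, standing 9 mm out (panel x +46, y -96 mm). Not to be pressed.
- key_bar (a joint): Travel of the bar key, as for the square key.
- slide_box: Light grey box of cover slips, 37 x 97 x 33 mm, loose, bystander. Origin under its middle.
- vial_a: Small screw-cap vial, 25 mm across, 46 mm high, loose, bystander. Origin under its middle.
- vial_b: Another small screw-cap vial of the same size, loose, bystander.
- petri_1: Petri dish, 55 mm across, 14 mm high, loose, bystander. Origin under its middle.
Things that resemble listed ones, but are neither listed nor needed, are in the scene too. There is more than one size of the driver; the one meant has the size given above.

How it is judged:
By the outcome, as a careful person would: the job done as asked, in the order asked, and still so for the second after the job is handed in, with the robot touching nothing.
It also fails if it takes over 70 s, if anything falls off the work surface, if the arm or the gripper's body presses on something with over 40 N, if the wrist force passes 120 N, or if a joint passes its speed limit or range.

## Working session

There is one attempt and no reset: what is moved stays moved. The work goes in short steps, Python scripts to look and compute and a tool call to move; the robot and the scene stay as the last step left them, time stands still between calls to the robot, and variables do not carry over. Pictures are saved under pics/ and viewed, at most 10 in all, crops included, and the job is handed in when it is done.

Besides the shell and the picture viewer there is one more tool, called after "Call:" by a JSON object that holds its "api" and its "payload". jog_arm: Moves the arm, as the interface text tells. Its arguments: {"type":"object","properties":{"motion":{"type":"array"},"grip_force":{"type":"number"}},"required":["motion"]}

```bash
ls; mkdir -p pics; cat > h.py <<'E'
import numpy as np, cv2
from scipy.spatial.transform import Rotation as R
from station import bot
def save(p,n,crop=None,s=1):
    im=p["pixels"][:,:,::-1]
    if crop: x0,y0,x1,y1=crop; im=im[y0:y1,x0:x1]
    cv2.imwrite("pics/"+n,cv2.resize(im,None,fx=s,fy=s,interpolation=cv2.INTER_CUBIC))
def ray(p,xy):
    d=np.linalg.solve(p["camera_matrix"],[xy[0],xy[1],1.]); T=p["T"]
    return T[:3,3],T[:3,:3]@d
def onz(p,xy,z):
    o,d=ray(p,xy); return o+d*(z-o[2])/d[2]
def proj(p,X):
    T=p["T"]; c=T[:3,:3].T@(np.asarray(X)-T[:3,3]); u=p["camera_matrix"]@c; return u[:2]/u[2]
def tri(rs):
    A=np.zeros((3,3));b=np.zeros(3)
    for o,d in rs:
        d=d/np.linalg.norm(d);P=np.eye(3)-np.outer(d,d);A+=P;b+=P@o
    x=np.linalg.solve(A,b); return x,[np.linalg.norm(np.cross(x-o,d/np.linalg.norm(d))) for o,d in rs]
def rot(q): return R.from_quat([q[1],q[2],q[3],q[0]])
E
python3 - <<'E'
from h import *
o=bot.get_obs(); print(o)
for c in("scene","top"):
    p=bot.read_camera(c); save(p,c+"0.png"); print(c,p["T"].round(3).tolist(),p["camera_matrix"].round(1).tolist())
    for t in["counter","panel","screw_left_slot","screw_right_slot","driver","driver_tip","stand","stand_hole","key_square_top","key_round_top","key_bar_top","slide_box","vial_a","petri_1"]:
        print(t,[(np.round(r["xy"]).tolist(),round(r["score"],2)) for r in bot.tip_of(t,p)[:4]])
E
```

```text
pics
{'t': 0.0, 'q': array([-1.30307213,  0.47779668,  0.02230434,  1.55648308, -0.01150151,
        1.10927051, -0.08309783]), 'joint_vel': array([ 0.00013664, -0.00118058,  0.00057424,  0.00099126,  0.00213391,
       -0.0007803 ,  0.00053894]), 'joint_torque': array([ 1.58323005e-04, -5.96449220e+01,  1.60827778e+00, -2.81201130e+01,
        1.25066412e-02,  9.18955629e-03,  1.60478385e-05]), 'eef_pos': array([0.24752473, 0.62733188, 0.23031396]), 'tool_rot': array([-1.12265470e-04,  1.86781441e-01,  9.82401067e-01, -9.08123855e-04]), 'contact_force': array([-0.32101187, -0.03120844, -0.54520582]), 'torque': array([ 0.01988412, -0.00229577, -0.00953552]), 'grasp_force': 0.0, 'gripper_width': 1.000001131222964}
scene [[-0.452, -0.53, 0.717, -0.141], [-0.892, 0.274, -0.359, 0.55], [-0.006, -0.802, -0.597, 0.619], [0.0, 0.0, 0.0, 1.0]] [[466.5, 0.0, 322.7], [0.0, 466.5, 237.5], [0.0, 0.0, 1.0]]
counter [([303.0, 251.0], 0.89)]
panel [([305.0, 226.0], 0.93), ([347.0, 298.0], 0.59)]
screw_left_slot [([262.0, 247.0], 0.46), ([406.0, 263.0], 0.21)]
screw_right_slot [([309.0, 228.0], 0.61
[... 591 characters left out ...]
 -0.022, 0.257], [0.023, -0.096, -0.995, 0.939], [0.0, 0.0, 0.0, 1.0]] [[531.2, 0.0, 323.2], [0.0, 531.2, 242.0], [0.0, 0.0, 1.0]]
counter [([322.0, 178.0], 0.64)]
panel [([325.0, 188.0], 0.73)]
screw_left_slot [([265.0, 198.0], 0.54)]
screw_right_slot []
driver [([322.0, 289.0], 0.8), ([404.0, 320.0], 0.56)]
driver_tip [([414.0, 298.0], 0.88)]
stand [([322.0, 286.0], 0.89)]
stand_hole [([324.0, 288.0], 0.81), ([322.0, 288.0], 0.35)]
key_square_top [([387.0, 191.0], 0.74)]
key_round_top [([381.0, 216.0], 0.53), ([321.0, 287.0], 0.24)]
key_bar_top [([388.0, 164.0], 0.6), ([326.0, 179.0], 0.44)]
slide_box [([422.0, 259.0], 0.63)]
vial_a [([216.0, 225.0], 0.59)]
petri_1 [([257.0, 346.0], 0.65)]
```

View pics/scene0.png

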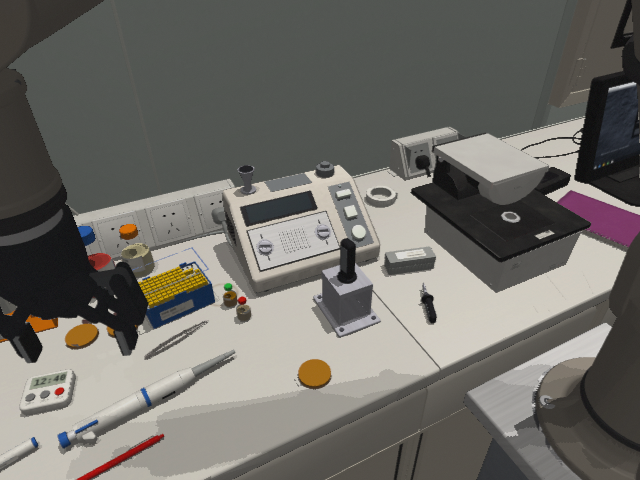

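View pics/top0.png

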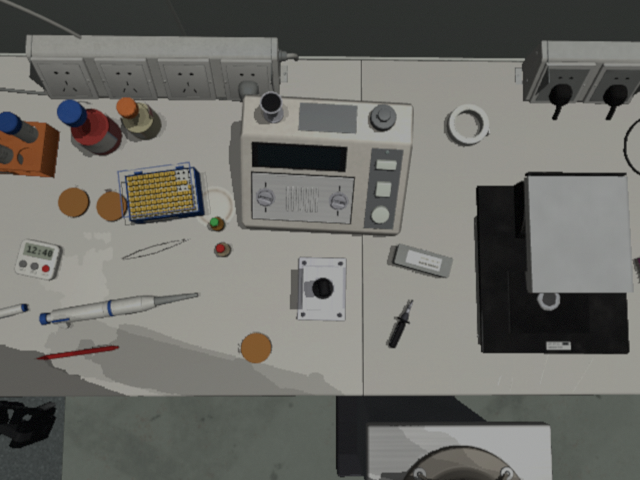

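The meant driver stands upright in the stand (top 323,288; scene 347,276). The look-alike is a smaller driver lying on the bench (top 400,322; scene 427,303), shorter and not in the stand. I'll confirm this in an enlarged crop and measure the counter at the same time.

```bash
python3 - <<'E'
from h import *
p=bot.read_camera("top"); q=bot.read_camera("scene")
a=cv2.resize(p["pixels"][90:330,235:435,::-1],None,fx=2.5,fy=2.5,interpolation=cv2.INTER_CUBIC)
cv2.imwrite("pics/t1.png",cv2.resize(p["pixels"][140:240,235:415,::-1],None,fx=4.4,fy=4.4,interpolation=cv2.INTER_CUBIC))
cv2.imwrite("pics/s1.png",cv2.resize(q["pixels"][160:340,215:445,::-1],None,fx=3.3,fy=3.3,interpolation=cv2.INTER_CUBIC))
E
```

```text
(no output)
```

View pics/t1.png

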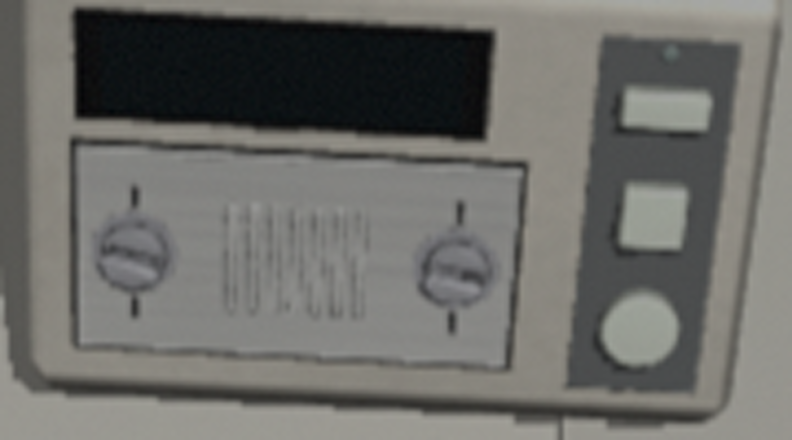

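View pics/s1.png

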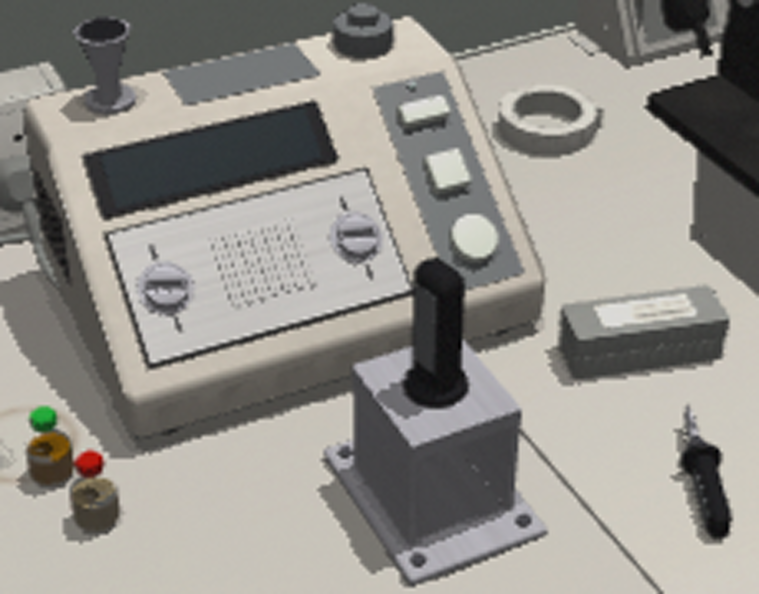

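The crop confirms it: the black driver with the wide collar in the stand (scene ~347,275) is the one meant, and the small one at (428,303) is not. Both slots are turned a little clockwise from level. Next I fit the poses.

```bash
cat >> h.py <<'E'
c,s=np.cos(np.radians(35)),np.sin(np.radians(35))
RP=np.array([[c,0,-s],[0,1,0],[s,0,c]]); OP=np.array([-.0345,0,.0859])
def Rz(a): return R.from_euler('z',a).as_matrix()
def panel(w,pt): return Rz(w[2])@(OP+RP@np.array(pt)/1000)+[w[0],w[1],0]
E
cat > fit.py <<'E'
from h import *
from scipy.optimize import least_squares
p=bot.read_camera("top"); q=bot.read_camera("scene")
T=lambda u,v:np.array([235+(u+.5)/4.4-.5,140+(v+.5)/4.4-.5])
S=lambda u,v:np.array([215+(u+.5)/3.3-.5,160+(v+.5)/3.3-.5])
ob=[(p,T(134,256),(-22,95,10.2)),(p,T(455,270),(-22,-25,10.2)),(p,T(655,216),(4,-96,9)),(p,T(641,328),(-42,-96,9)),(p,T(667,108),(46,-96,9)),
(p,T(134.5,250),(-22,95,3.4)),(p,T(456.5,266),(-22,-25,3.4)),
(q,S(165,285),(-22,95,10.2)),(q,S(355,234),(-22,-25,10.2)),(q,S(450,170),(4,-96,9)),(q,S(475,237),(-42,-96,9)),(q,S(423,110),(46,-96,9)),(q,S(167,289),(-22,95,3.4)),(q,S(357,237),(-22,-25,3.4))]
for n,sel in(("all",ob),("top",ob[:7]),("scene",ob[7:])):
    r=least_squares(lambda w:np.concatenate([proj(k,panel(w,m))-o for k,o,m in sel]),[.6,.25,0])
    print(n,r.x.round(4)); print(r.fun.reshape(-1,2).round(1).tolist())
# stand
tp=[(353,368),(405,445),(520,410)]
P=[onz(q,S(*a),.08) for a in tp]; print("plate corners",np.round(P,4).tolist())
print("len",np.linalg.norm(P[0]-P[1]),np.linalg.norm(P[2]-P[1]), "centre",(P[0]+P[2])/2,"yaw",np.arctan2(*(P[0]-P[1])[[1,0]]))
B=[onz(p,a,.006) for a in[(299,257),(347,257),(347,320),(297,320)]];print("base",np.mean(B,0),np.round(B,3).tolist())
for n in("driver","stand_hole"):
    rs=[]
    for k in(p,q):
        a=bot.tip_of(n,k)[0];print(n,a["xy"],onz(k,a["xy"],.08).round(4)); rs.append(ray(k,a["xy"]))
    print(tri(rs))
print(onz(q,S(438,266),.158),onz(p,(323,287.5),.158))
cv2.imwrite("pics/d1.png",cv2.resize(p["pixels"][250:330,285:365,::-1],None,fx=7,fy=7,interpolation=cv2.INTER_CUBIC))
E
python3 fit.py
```

```text
all [ 0.5852  0.2359 -0.0459]
[[-0.6, 0.2], [-0.1, 0.7], [-0.7, 0.2], [-0.4, 0.2], [-0.6, 0.3], [-0.3, -0.2], [-0.5, -0.2], [1.0, -0.6], [1.3, -0.7], [-0.2, -1.0], [0.3, -1.0], [0.7, -1.0], [-0.1, -0.6], [-0.1, -0.3]]
top [ 0.5854  0.2352 -0.0447]
[[-0.2, 0.1], [0.4, 0.5], [-0.2, -0.0], [0.1, 0.0], [-0.1, 0.0], [0.2, -0.2], [-0.1, -0.4]]
scene [ 0.5834  0.2375 -0.0504]
[[0.3, 0.1], [0.9, 0.1], [-0.5, -0.3], [0.0, -0.2], [0.5, -0.3], [-0.7, 0.0], [-0.5, 0.4]]
plate corners [[0.4182, 0.272, 0.08], [0.3533, 0.2754, 0.08], [0.3491, 0.2103, 0.08]]
len 0.06494072635618038 0.06530021661613786 centre [0.38362299 0.24115231 0.08      ] yaw -0.05199420362015244
base [0.38527764 0.2371222  0.006     ] [[0.44, 0.279, 0.006], [0.44, 0.194, 0.006], [0.33, 0.194, 0.006], [0.33, 0.281, 0.006]]
driver [405.5, 315.8] [0.3406 0.1052 0.08  ]
driver [347.2, 275.8] [0.3868 0.238  0.08  ]
(array([0.3662976 , 0.17204173, 0.08771999]), [np.float64(0.06914608432035813), np.float64(0.069146084320358)])
stand_hole [324.7, 288.2] [0.3848 0.2352 0.08  ]
stand_hole [343.7, 276.0] [0.3891 0.2437 0.08  ]
(array([0.38707865, 0.23934047, 0.0797884 ]), [np.float64(0.004754051821936556), np.float64(0.00475405182193647)])
[0.38697843 0.23977811 0.158     ] [0.38502565 0.23965191 0.158     ]
```

View pics/d1.png

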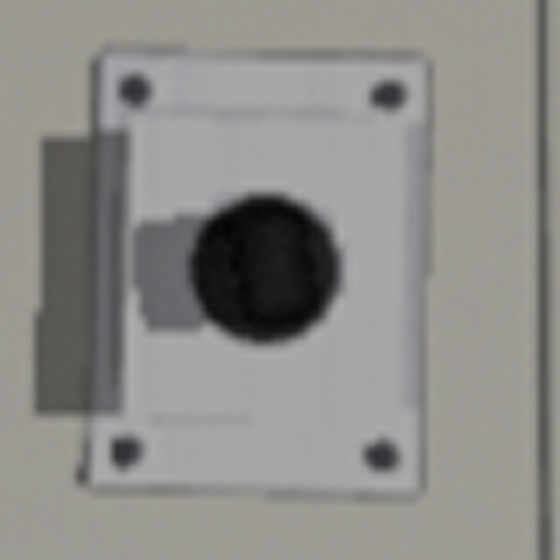

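Stand centre is ≈ (0.385, 0.2388), yaw ≈ -0.03. The counter is at (0.585, 0.2359), yaw ≈ -0.046. Everything is within reach. I'll write a small planner that tracks the commanded pose.

```bash
cat >> h.py <<'E'
import json
def getc():
    d=json.load(open("cmd.json")); return np.array(d["R"]),np.array(d["p"])
def setc(Rm,p): json.dump({"R":np.asarray(Rm).tolist(),"p":list(p)},open("cmd.json","w"))
def sent(row):   # last row of a call as sent (rv, mm)
    Rm,p=getc(); row=np.array(row,float)
    setc(Rm@R.from_rotvec(row[:3]).as_matrix(), p+Rm@row[3:6]/1000)
def plan(Rt,pt,n=1):
    Rm,p=getc(); rv=R.from_matrix(Rm.T@Rt).as_rotvec(); d=Rm.T@(np.asarray(pt)-p)*1000
    print("row",rv.round(3).tolist(),d.round(1).tolist())
def down(az): # tool z down, tool y at azimuth az
    y=np.array([np.cos(az),np.sin(az),0]); z=np.array([0,0,-1.]); return np.c_[np.cross(y,z),y,z]
def st():
    o=bot.get_obs(); print("t",round(o["t"],2),"p",o["eef_pos"].round(4),"q",o["q"].round(2),"F",o["contact_force"].round(1),"M",o["torque"].round(2),"w",round(o["gripper_width"],3),"g",round(float(o["grasp_force"]),1))
    Rm,p=getc(); Ro=rot(o["tool_rot"]).as_matrix(); print(" lag mm",((o["eef_pos"]-p)*1000).round(1),"rot",R.from_matrix(Rm.T@Ro).as_rotvec().round(3)); return o
E
python3 - <<'E'
from h import *
o=bot.get_obs(); setc(rot(o["tool_rot"]).as_matrix(),[.248,.628,.231]); st()
plan(down(np.pi/2-.035),[.385,.2388,.22])
E
```

```text
t 1.9 p [0.2477 0.6279 0.2313] q [-1.3   0.48  0.02  1.56 -0.01  1.11 -0.08] F [ 0.1  0.7 -0. ] M [ 0.03 -0.01  0.02] w 0.999 g 0.0
 lag mm [-0.3 -0.1  0.3] rot [0. 0. 0.]
row [0.0, -0.0, -0.341] [-270.3, -311.8, 11.0]
```

Call:
{"api": "jog_arm", "payload": {"motion": [[0,0,-0.05,-39,-45,1.5,50],[0,0,-0.1,-78,-90,3,50],[0,0,-0.15,-117,-135,5,50],[0,0,-0.2,-156,-180,7,50],[0,0,-0.25,-195,-225,8,50],[0,0,-0.3,-234,-270,9,50],[0,0,-0.341,-270.3,-311.8,11,50],[0,0,-0.341,-270.3,-311.8,11,50],[0,0,-0.341,-270.3,-311.8,11,50]]}}

```text
t: 3.02
eef_pos: [0.3847, 0.2393, 0.2206]
tool_rot: [0.0, 0.018, 1.0, 0.0]
contact_force: [0.4, 0.7, -0.0]
gripper_width: 0.585
grasp_force: 0.0
```

```bash
python3 - <<'E'
from h import *
sent([0,0,-0.341,-270.3,-311.8,11]); st()
plan(down(np.pi/2-.035),[.385,.2388,.091])
p=bot.read_camera("top");q=bot.read_camera("scene")
a=cv2.resize(p["pixels"][220:350,260:420,::-1],(480,390),interpolation=cv2.INTER_CUBIC)
b=cv2.resize(q["pixels"][170:340,270:430,::-1],(320,340),interpolation=cv2.INTER_CUBIC)
im=np.zeros((390,800,3),np.uint8);im[:,:480]=a;im[:340,480:]=b;cv2.imwrite("pics/a2.png",im)
E
```

```text
t 3.02 p [0.3847 0.2393 0.2206] q [-0.8   0.12  0.12  2.08 -0.02  0.94  0.86] F [ 0.4  0.7 -0. ] M [0.02 0.08 0.04] w 0.585 g 0.0
 lag mm [-0.3  0.6  0.6] rot [-0.001 -0.     0.   ]
row [0.0, -0.0, 0.0] [0.0, 0.0, 129.0]
```

View pics/a2.png

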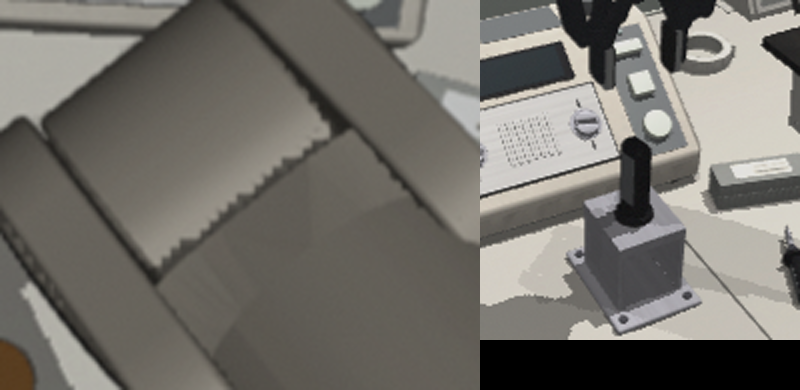

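The fingers straddle the handle (scene view, handle at ~635,180 in the mosaic). I descend and grip.

Call:
{"api": "jog_arm", "payload": {"motion": [[0,0,0,0,0,50,50],[0,0,0,0,0,95,50],[0,0,0,0,0,120,50],[0,0,0,0,0,129,50],[0,0,0,0,0,129,50],[0,0,0,0,0,129,10],[0,0,0,0,0,129,10],[0,0,0,0,0,129,10],[0,0,0,0,0,129,10],[0,0,0,0,0,129,10]], "grip_force": 40}}

```text
t: 4.38
eef_pos: [0.3854, 0.2393, 0.0923]
tool_rot: [0.001, 0.017, 1.0, 0.001]
contact_force: [-0.3, -0.5, 7.6]
gripper_width: 0.204
grasp_force: 39.9
```

```bash
python3 - <<'E'
from h import *
sent([0,0,0,0,0,129]); st()
E
```

```text
t 4.38 p [0.3854 0.2393 0.0923] q [-0.78  0.32  0.1   2.2  -0.06  0.62  0.9 ] F [-0.3 -0.5  7.6] M [-0.06  0.19 -0.02] w 0.204 g 39.9
 lag mm [0.4 0.6 1.4] rot [-0.002 -0.001  0.   ]
```

Gripped at 17.4 mm, close to the 18 mm handle. I lift it out and measure the slot angles from the earlier pictures, rectified onto the panel.

Call:
{"api": "jog_arm", "payload": {"motion": [[0,0,0,0,0,0,10],[0,0,0,0,0,-5,10],[0,0,0,0,0,-30,10],[0,0,0,0,0,-60,10],[0,0,0,0,0,-100,10],[0,0,0,0,0,-130,10],[0,0,0,0,0,-130,10]], "grip_force": 60}}

```text
t: 5.25
eef_pos: [0.3858, 0.2394, 0.2236]
tool_rot: [0.002, 0.018, 1.0, 0.002]
contact_force: [0.0, -0.4, -1.1]
gripper_width: 0.204
grasp_force: 58.1
```

```bash
python3 - <<'E'
from h import *
sent([0,0,0,0,0,-130]); st()
p=bot.read_camera("top");q=bot.read_camera("scene")
w=[.5852,.2359,-.0459]; rows=[]
for cam,f in((q,"scene0"),(p,"top0")):
    im=cv2.imread(f"pics/{f}.png"); r=[]
    for Y in(95,-25):
        S=7; mm=[(x,y) for x,y in((15,20),(15,-20),(-15,-20),(-15,20))]   # panel corners: top-left..
        src=np.float32([proj(cam,panel(w,(-22+a[0]*22/15,Y+a[1]*22/20,10))) for a in mm])
        dst=np.float32([(0,0),(308,0),(308,308),(0,308)])
        o=cv2.warpPerspective(im,cv2.getPerspectiveTransform(src,dst),(308,308),flags=cv2.INTER_CUBIC)
        cv2.drawMarker(o,(154,154),(0,0,255),0,12); r.append(o)
    rows.append(np.hstack(r))
m=np.hstack(rows); m=cv2.resize(np.vstack(rows),(580,580))
cv2.imwrite("pics/slots.png",m)
T=bot.tip_of("driver_tip",p); print(T[:2]); T2=bot.tip_of("driver_tip",q); print(T2[:2])
for k in(p,q): print(proj(k,[.385,.239,.2223-.0673]))
E
```

```text
t 5.25 p [0.3858 0.2394 0.2236] q [-0.81  0.11  0.12  2.08 -0.02  0.94  0.86] F [ 0.  -0.4 -1.1] M [-0.01  0.01 -0.04] w 0.204 g 58.1
 lag mm [0.8 0.7 2.6] rot [-0.003 -0.004  0.   ]
[]
[{'xy': [348.7, 242.6], 'score': 0.91}, {'xy': [421.8, 280.6], 'score': 0.84}]
[323.39816779 287.54030761]
[348.33620787 242.22946537]
```

View pics/slots.png

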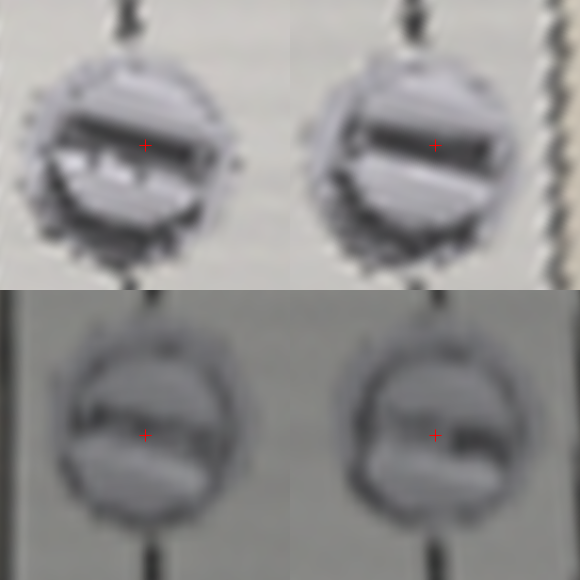

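Slots: left ≈ 0.22 rad, right ≈ 0.17 rad clockwise from level. The scene camera sees the driver tip at (348.7,242.6) against a predicted (348.3,242.2), so the grip is good. Now I tilt and go to a standoff above the left screw.

```bash
cat >> h.py <<'E'
W=[.5852,.2359,-.0459]; L=.0673
def Rscrew(phi,w=W):
    P=Rz(w[2])@RP; return np.c_[P[:,1],P[:,0],-P[:,2]]@Rz(phi)
def tcp_for(pt,phi,w=W): # panel point (mm) where tip should be
    Rm=Rscrew(phi,w); return Rm, panel(w,pt)-Rm[:,2]*L
def meas(n=1):
    o=bot.get_obs(); return rot(o["tool_rot"]).as_matrix(),o["eef_pos"]
def planm(Rt,pt):
    Rm,p=meas(); print("rowm",R.from_matrix(Rm.T@Rt).as_rotvec().round(3).tolist(),(Rm.T@(pt-p)*1000).round(1).tolist())
E
python3 - <<'E'
from h import *
Rt,pt=tcp_for((-22,95,30),.22); print(pt, panel(W,(-22,95,5)))
planm(Rt,pt)
E
```

```text
[0.48134273 0.33577056 0.15298481] [0.53422808 0.33334142 0.07737708]
rowm [-0.546, -0.44, 1.739] [-94.0, 101.2, 66.9]
```

Call:
{"api": "jog_arm", "payload": {"motion": [[-0.055,-0.044,0.174,0,0,0,10],[-0.11,-0.088,0.348,0,0,0,10],[-0.165,-0.132,0.522,-10,10,0,10],[-0.22,-0.176,0.696,-20,20,0,10],[-0.275,-0.22,0.87,-30,35,0,10],[-0.33,-0.264,1.044,-45,50,5,10],[-0.385,-0.308,1.218,-60,65,10,10],[-0.44,-0.352,1.392,-75,80,20,10],[-0.495,-0.396,1.566,-85,95,30,10],[-0.546,-0.44,1.739,-94,101,40,10]]}}

```text
t: 6.7
eef_pos: [0.479, 0.3331, 0.1825]
tool_rot: [0.175, 0.686, 0.676, 0.205]
contact_force: [-0.3, -0.3, -0.9]
gripper_width: 0.206
grasp_force: 58.2
```

Call:
{"api": "jog_arm", "payload": {"motion": [[0,0,0,0,0,0,10],[0,0,0,0,0,0,10]]}}

```text
t: 6.95
eef_pos: [0.4787, 0.3322, 0.1835]
tool_rot: [0.174, 0.683, 0.679, 0.204]
contact_force: [0.4, -0.6, -0.8]
gripper_width: 0.204
grasp_force: 58.2
```

```bash
python3 - <<'E'
from h import *
setc(*meas()); st()
Rt,pt=tcp_for((-22,95,30),.22); planm(Rt,pt)
E
```

```text
t 6.95 p [0.4787 0.3322 0.1835] q [-1.14  0.23  0.23  2.19  0.81  0.49 -1.61] F [ 0.4 -0.6 -0.8] M [-0.05  0.61  0.  ] w 0.204 g 58.2
 lag mm [0. 0. 0.] rot [0. 0. 0.]
rowm [-0.077, -0.055, 0.241] [2.3, -13.5, 27.6]
```

Joint 7 would run out of range in this direction, so I use the half-turn symmetric approach by rotating −π about the tool axis.

Call:
{"api": "jog_arm", "payload": {"motion": [[0,0,-0.18,0,0,0,10],[0,0,-0.36,0,0,0,10],[0,0,-0.54,0,0,0,10],[0,0,-0.72,0,0,0,10],[0,0,-0.9,0,0,0,10],[0,0,-1.08,0,0,0,10],[0,0,-1.26,0,0,0,10],[0,0,-1.44,0,0,0,10],[0,0,-1.5,0,0,0,10],[0,0,-1.5,0,0,0,10]]}}

```text
t: 8.2
eef_pos: [0.4794, 0.3321, 0.1847]
tool_rot: [0.267, 0.039, 0.962, 0.031]
contact_force: [0.6, -0.8, 0.2]
gripper_width: 0.21
grasp_force: 58.2
```

```bash
python3 - <<'E'
from h import *
setc(*meas()); st()
Rt,pt=tcp_for((-22,95,30),.22-np.pi); planm(Rt,pt)
E
```

```text
t 8.2 p [0.4794 0.3321 0.1847] q [-0.96  0.23  0.03  2.18  0.88  0.53 -0.17] F [ 0.6 -0.8  0.2] M [-0.04  0.67  0.02] w 0.21 g 58.2
 lag mm [0. 0. 0.] rot [0. 0. 0.]
rowm [0.1, -0.018, -1.404] [14.9, 1.2, 28.2]
```

Call:
{"api": "jog_arm", "payload": {"motion": [[0.01,0,-0.18,0,0,0,10],[0.03,0,-0.36,0,0,0,10],[0.04,-0.01,-0.54,3,0,0,10],[0.05,-0.01,-0.72,6,0,5,10],[0.06,-0.01,-0.9,9,0,10,10],[0.08,-0.015,-1.08,12,1,15,10],[0.09,-0.018,-1.26,14.9,1.2,22,10],[0.1,-0.018,-1.404,14.9,1.2,28.2,10],[0.1,-0.018,-1.404,14.9,1.2,28.2,10],[0.1,-0.018,-1.404,14.9,1.2,28.2,10]]}}

```text
t: 9.45
eef_pos: [0.4812, 0.3366, 0.1528]
tool_rot: [0.231, -0.578, 0.759, -0.193]
contact_force: [-0.4, -1.2, -0.8]
gripper_width: 0.199
grasp_force: 58.2
```

```bash
cat > look.py <<'E'
from h import *
import sys
Y=float(sys.argv[1]); name=sys.argv[2]; nm=sys.argv[3]
o=st(); Rm,p=meas(); tip=p+Rm[:,2]*L
P=Rz(W[2])@RP; O=panel(W,(0,0,0)); print("tip in panel mm",((P.T@(tip-O))*1000).round(1))
q=bot.read_camera("scene"); tp=bot.read_camera("top")
for k in(q,tp):
    print("tip exp",proj(k,tip).round(1),[(np.round(a["xy"],1).tolist(),round(a["score"],2)) for a in bot.tip_of("driver_tip",k)[:2]],"slot exp",proj(k,panel(W,(-22,Y,5))).round(1),proj(k,panel(W,(-22,Y,10.5))).round(1),[(np.round(a["xy"],1).tolist(),round(a["score"],2)) for a in bot.tip_of(nm,k)[:2]])
u,v=proj(q,panel(W,(-22,Y,15))).astype(int)
a=cv2.resize(q["pixels"][v-50:v+40,u-45:u+45,::-1],None,fx=6,fy=6,interpolation=cv2.INTER_CUBIC)
print("crop origin",u-45,v-50,"x6"); cv2.imwrite("pics/"+name,a)
E
python3 look.py 95 l1.png screw_left_slot; python3 - <<'E'
from h import *
Rt,pt=tcp_for((-22,95,30),.22-np.pi); planm(Rt,pt)
E
```

```text
t 9.45 p [0.4812 0.3366 0.1528] q [-0.92  0.32 -0.09  2.19  1.12  0.62  0.92] F [-0.4 -1.2 -0.8] M [-0.03  0.74 -0.01] w 0.199 g 58.2
 lag mm [  1.8   4.5 -31.8] rot [ 0.1   -0.018 -1.401]
tip in panel mm [-22.3  95.8  30. ]
tip exp [266.5 242.1] [([419.1, 284.4], 0.63), ([264.8, 242.8], 0.56)] slot exp [265.3 246.3] [265.6 245.4] [([262.3, 248.8], 0.4)]
tip exp [262.6 203.3] [([262.6, 200.7], 0.7), ([411.5, 297.5], 0.66)] slot exp [264.8 196.7] [264.4 198.1] [([266.9, 196.6], 0.49)]
crop origin 220 194 x6
rowm [0.0, 0.001, -0.001] [1.0, -0.6, -0.1]
```

View pics/l1.png

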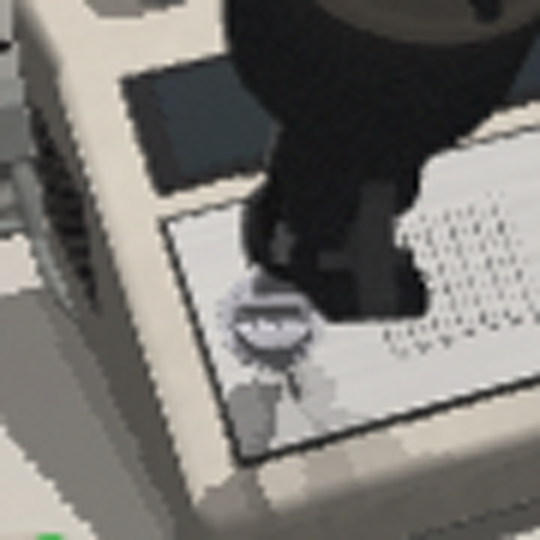

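The blade tip is visible just up-slope of the left screw head (crop ≈283,287; head centre ≈269,318). That is consistent with the expected projections to about 1 px, so I descend along the axis.

Call:
{"api": "jog_arm", "payload": {"motion": [[0,0,0,0.8,-0.4,6,10],[0,0,0,0.8,-0.4,12,10],[0,0,0,0.8,-0.4,17,10],[0,0,0,0.8,-0.4,19,10],[0,0,0,0.8,-0.4,21,10],[0,0,0,0.8,-0.4,22,10],[0,0,0,0.8,-0.4,22,10]]}}

```text
t: 10.62
eef_pos: [0.4938, 0.3354, 0.1345]
tool_rot: [0.23, -0.579, 0.758, -0.193]
contact_force: [-0.5, 0.6, -1.2]
gripper_width: 0.198
grasp_force: 58.2
```

```bash
cat > s.py <<'E'
from h import *
o=bot.get_obs(); Rm,p=meas(); P=Rz(W[2])@RP; tip=p+Rm[:,2]*L
tp=(P.T@(tip-panel(W,(0,0,0))))*1000
rv=R.from_matrix(Rscrew(-np.pi).T@Rm).as_rotvec()
print("t",round(o["t"],2),"tip panel",tp.round(1),"phi",rv.round(3),"Ftool",(Rm.T@o["contact_force"]).round(1),"Mtool",(Rm.T@o["torque"]).round(2),"q7",round(o["q"][6],2),"w",round(o["gripper_width"],3))
E
python3 s.py
```

```text
t 10.62 tip panel [-22.4  95.2   7.7] phi [-0.   -0.    0.22] Ftool [-0.3  1.2  0.6] Mtool [-0.69  0.12 -0.01] q7 0.88 w 0.198
```

Call:
{"api": "jog_arm", "payload": {"motion": [[0,0,0,0,0,1,10],[0,0,0,0,0,1.5,10],[0,0,0,0,0,2.5,10],[0,0,0,0,0,2.5,10]]}}

```text
t: 11.12
eef_pos: [0.4952, 0.3353, 0.1324]
tool_rot: [0.23, -0.579, 0.758, -0.193]
contact_force: [-0.3, 0.5, -1.3]
gripper_width: 0.205
grasp_force: 58.2
```

```bash
python3 s.py
```

```text
t 11.12 tip panel [-22.4  95.2   5.2] phi [-0.   -0.    0.22] Ftool [-0.2  1.1  0.9] Mtool [-0.75  0.22  0.  ] q7 0.87 w 0.205
```

The tip is 4.8 mm below the head top with no lateral force, so the blade is in the slot. I turn clockwise while following it down.

Call:
{"api": "jog_arm", "payload": {"motion": [[0,0,0.1,0,0,0.2,10],[0,0,0.2,0,0,0.4,10],[0,0,0.3,0,0,0.6,10],[0,0,0.4,0,0,0.9,10],[0,0,0.4,0,0,0.9,10]]}}

```text
t: 11.75
eef_pos: [0.4958, 0.3353, 0.1319]
tool_rot: [0.264, -0.417, 0.857, -0.144]
contact_force: [-0.8, 0.0, 1.4]
gripper_width: 0.203
grasp_force: 58.6
```

```bash
python3 s.py
```

```text
t 11.75 tip panel [-22.2  95.3   4.5] phi [ 0.    -0.     0.619] Ftool [-0.1 -0.2 -1.6] Mtool [-0.39  0.51 -0.07] q7 0.48 w 0.203
```

Call:
{"api": "jog_arm", "payload": {"motion": [[0,0,0.12,0,0,0.3,10],[0,0,0.24,0,0,0.5,10],[0,0,0.36,0,0,0.8,10],[0,0,0.48,0,0,1.1,10],[0,0,0.6,0,0,1.3,10],[0,0,0.72,0,0,1.6,10],[0,0,0.82,0,0,1.8,10],[0,0,0.82,0,0,1.8,10]]}}

```text
t: 12.75
eef_pos: [0.497, 0.335, 0.1306]
tool_rot: [0.3, -0.042, 0.953, -0.027]
contact_force: [-2.2, -2.1, 3.5]
gripper_width: 0.207
grasp_force: 58.7
```

```bash
python3 s.py
```

```text
t 12.75 tip panel [-21.9  95.    2.6] phi [ 1.000e-03 -0.000e+00  1.437e+00] Ftool [ 0.  -2.2 -4.1] Mtool [ 0.31  0.38 -0.07] q7 -0.33 w 0.207
```

Call:
{"api": "jog_arm", "payload": {"motion": [[0,0,0.06,0,0,0,10],[0,0,0.12,0,0,0.1,10],[0,0,0.18,0,0,0.1,10],[0,0,0.18,0,0,0.1,10]]}}

```text
t: 13.25
eef_pos: [0.4972, 0.3349, 0.1303]
tool_rot: [0.301, 0.044, 0.953, -0.0]
contact_force: [0.3, -1.1, 0.5]
gripper_width: 0.201
grasp_force: 58.5
```

```bash
python3 s.py
```

```text
t 13.25 tip panel [-22.   94.9   2.3] phi [ 0.    -0.     1.617] Ftool [-0.6 -1.1 -0.2] Mtool [ 0.32  0.25 -0.07] q7 -0.51 w 0.201
```

Still running torque and no stop yet. I continue in small steps.

Call:
{"api": "jog_arm", "payload": {"motion": [[0,0,0.02,0,0,0,10],[0,0,0.04,0,0,0,10],[0,0,0.04,0,0,0,10]]}}

```text
t: 13.62
eef_pos: [0.4971, 0.3349, 0.1302]
tool_rot: [0.301, 0.064, 0.952, 0.006]
contact_force: [1.2, -1.9, -0.0]
gripper_width: 0.202
grasp_force: 58.3
```

```bash
python3 s.py
```

```text
t 13.62 tip panel [-22.2  94.8   2.3] phi [0.   0.   1.66] Ftool [-1.2 -1.8  0.7] Mtool [ 0.39  0.02 -0.09] q7 -0.55 w 0.202
```

Call:
{"api": "jog_arm", "payload": {"motion": [[0,0,0.01,0,0,0,10],[0,0,0.02,0,0,0,10],[0,0,0.02,0,0,0,10]]}}

```text
t: 14.0
eef_pos: [0.497, 0.335, 0.1302]
tool_rot: [0.301, 0.074, 0.951, 0.009]
contact_force: [3.8, -2.2, -0.0]
gripper_width: 0.205
grasp_force: 58.1
```

```bash
python3 s.py
```

```text
t 14.0 tip panel [-22.2  94.9   2.3] phi [0.   0.   1.68] Ftool [-3.4 -1.6  2.2] Mtool [ 0.49 -0.2  -0.07] q7 -0.57 w 0.205
```

Call:
{"api": "jog_arm", "payload": {"motion": [[0,0,0.01,0,0,0,10],[0,0,0.02,0,0,0,10],[0,0,0.02,0,0,0,10]]}}

```text
t: 14.38
eef_pos: [0.497, 0.335, 0.1302]
tool_rot: [0.3, 0.084, 0.95, 0.013]
contact_force: [3.9, -2.8, -0.4]
gripper_width: 0.204
grasp_force: 58.0
```

```bash
python3 s.py;python3 - <<'E'
from h import *
q=bot.read_camera("scene"); u,v=proj(q,panel(W,(-22,95,6))).astype(int)
cv2.imwrite("pics/l2.png",cv2.resize(q["pixels"][v-35:v+35,u-35:u+35,::-1],None,fx=8,fy=8,interpolation=cv2.INTER_CUBIC))
E
```

```text
t 14.38 tip panel [-22.3  94.9   2.3] phi [0.  0.  1.7] Ftool [-3.4 -2.2  2.6] Mtool [ 0.55 -0.28 -0.11] q7 -0.59 w 0.204
```

Call:
{"api": "jog_arm", "payload": {"motion": [[0,0,0.01,0,0,0,10],[0,0,0.02,0,0,0,10],[0,0,0.02,0,0,0,10]]}}

```text
t: 14.8
eef_pos: [0.4969, 0.335, 0.1302]
tool_rot: [0.3, 0.093, 0.949, 0.016]
contact_force: [4.3, -2.4, -0.6]
gripper_width: 0.2
grasp_force: 57.9
```

```bash
python3 s.py
```

```text
t 14.8 tip panel [-22.3  95.    2.4] phi [-0.    0.    1.72] Ftool [-3.6 -1.7  3. ] Mtool [ 0.62 -0.31 -0.07] q7 -0.61 w 0.2
```

Call:
{"api": "jog_arm", "payload": {"motion": [[0,0,0.015,0,0,0,10],[0,0,0.03,0,0,0,10],[0,0,0.03,0,0,0,10]]}}

```text
t: 15.18
eef_pos: [0.4969, 0.335, 0.1301]
tool_rot: [0.3, 0.107, 0.948, 0.02]
contact_force: [4.3, -1.9, -0.8]
gripper_width: 0.203
grasp_force: 57.9
```

```bash
python3 s.py
```

```text
t 15.18 tip panel [-22.3  95.    2.3] phi [-0.     0.     1.751] Ftool [-3.4 -1.1  3.2] Mtool [ 0.65 -0.39 -0.12] q7 -0.64 w 0.203
```

```bash
cat > avg.py <<'E'
from h import *
M=[];F=[]
for i in range(6):
    q=bot.read_camera("scene"); o=bot.get_obs(); Rm=rot(o["tool_rot"]).as_matrix(); M.append(Rm.T@o["torque"]);F.append(Rm.T@o["contact_force"])
print("avg M",np.mean(M,0).round(3),"sd",np.std(M,0).round(3),"F",np.mean(F,0).round(2))
E
python3 avg.py; python3 s.py
```

```text
avg M [ 0.666 -0.389 -0.106] sd [0.017 0.018 0.024] F [-3.38 -1.95  4.  ]
t 15.47 tip panel [-22.3  94.9   2.3] phi [-0.     0.     1.751] Ftool [-3.  -2.   4.3] Mtool [ 0.65 -0.37 -0.09] q7 -0.64 w 0.203
```

Call:
{"api": "jog_arm", "payload": {"motion": [[0,0,0.02,0,0,0,10],[0,0,0.04,0,0,0,10],[0,0,0.04,0,0,0,10]]}}

```text
t: 15.85
eef_pos: [0.497, 0.335, 0.1301]
tool_rot: [0.3, 0.126, 0.945, 0.026]
contact_force: [5.1, -2.7, -1.7]
gripper_width: 0.205
grasp_force: 57.9
```

```bash
python3 avg.py; python3 s.py
```

```text
avg M [ 0.62  -0.427 -0.129] sd [0.022 0.01  0.025] F [-3.74 -2.04  4.44]
t 16.15 tip panel [-22.3  94.9   2.3] phi [-0.    0.    1.79] Ftool [-4.  -2.1  4.5] Mtool [ 0.61 -0.43 -0.1 ] q7 -0.68 w 0.2
```

Call:
{"api": "jog_arm", "payload": {"motion": [[0,0,0.02,0,0,0,10],[0,0,0.04,0,0,0,10],[0,0,0.06,0,0,0,10],[0,0,0.06,0,0,0,10]]}}

```text
t: 16.65
eef_pos: [0.497, 0.335, 0.1301]
tool_rot: [0.299, 0.154, 0.941, 0.035]
contact_force: [4.5, -2.6, -1.2]
gripper_width: 0.203
grasp_force: 58.0
```

```bash
python3 avg.py; python3 s.py
```

```text
avg M [ 0.586 -0.507 -0.274] sd [0.032 0.027 0.039] F [-3.56 -1.36  4.8 ]
t 16.95 tip panel [-22.3  94.9   2.3] phi [0.   0.   1.85] Ftool [-4.  -1.9  4.7] Mtool [ 0.6  -0.52 -0.29] q7 -0.74 w 0.201
```

The stop is felt clearly (torque jumped to ~0.27). I unload it and withdraw.

Call:
{"api": "jog_arm", "payload": {"motion": [[0,0,-0.08,0,0,0,10],[0,0,-0.12,0,0,0,10],[0,0,-0.12,0,0,-2,10],[0,0,-0.12,0,0,-5,10],[0,0,-0.12,0,0,-10,10],[0,0,-0.12,0,0,-20,10],[0,0,-0.12,0,0,-30,10],[0,0,-0.12,0,0,-30,10]]}}

```text
t: 17.95
eef_pos: [0.4794, 0.3369, 0.1558]
tool_rot: [0.3, 0.097, 0.949, 0.018]
contact_force: [-0.2, 0.6, -0.8]
gripper_width: 0.203
grasp_force: 58.5
```

```bash
python3 avg.py; python3 s.py; cat > rect.py <<'E'
from h import *
import sys
name,Y=sys.argv[1],float(sys.argv[2]); q=bot.read_camera("scene")
mm=[(22,22),(22,-22),(-22,-22),(-22,22)]
src=np.float32([proj(q,panel(W,(-22+a,Y+b,7))) for a,b in mm])
o=cv2.warpPerspective(q["pixels"][:,:,::-1].copy(),cv2.getPerspectiveTransform(src,np.float32([(0,0),(352,0),(352,352),(0,352)])),(352,352),flags=cv2.INTER_CUBIC)
cv2.imwrite("pics/"+name,o)
np.save("rect.npy",o)
g=cv2.cvtColor(o,cv2.COLOR_BGR2GRAY); s=g[80:272:12,80:272:8]; print("\n".join(" ".join("%3d"%v for v in r) for r in s))
E
python3 rect.py rl.png 95; python3 - <<'E'
from h import *
Rt,pt=tcp_for((-22,-25,30),.17-np.pi); planm(Rt,pt)
E
```

```text
avg M [ 0.114  0.705 -0.002] sd [0.027 0.029 0.034] F [ 0.84 -0.19  0.75]
t 18.25 tip panel [-22.5  95.   32.2] phi [-0.    0.    1.73] Ftool [ 0.7 -0.5  1.1] Mtool [0.14 0.73 0.01] q7 -0.56 w 0.202
204 197 192 183 175 179 175 167 165 171 177 180 183 182 168 137 100  68  44  35  25  21  19  19
193 181 179 175 162 163 180 171 146 139 151 160 166 175 178 149 112  81  70  55  43  29  20  19
186 173 162 169 178 181 187 171 133 109 103  90  95 139 169 145 102  77  68  64  61  46  38  46
180 175 171 179 188 185 184 188 176 155 138 122 116 141 154 131  99  82  70  70  72  67  88 123
169 183 184 182 184 184 185 184 173 163 175 187 179 168 155 131 103  83  68  69  77  89 126 171
181 195 189 185 186 185 184 176 160 156 172 168 147 131 133 119  97  75  63  84 122 148 155 175
191 196 188 185 185 184 181 175 168 171 178 156 126 122 125 106  85  66  66 112 167 179 162 167
189 191 187 185 183 183 182 182 180 182 179 165 144 141 125  94  80  83 107 150 188 191 188 186
180 185 186 184 185 185 184 181 173 170 178 183 169 152 127 106 115 138 157 174 188 184 173 164
158 179 184 184 185 183 182 173 157 154 169 172 159 147 142 146 166 183 184 185 185 173 149 143
147 174 182 186 183 182 180 171 160 164 174 159 141 145 159 170 180 187 187 185 180 164 150 155
148 167 183 186 184 182 180 177 174 177 175 156 137 138 153 168 179 184 185 183 172 159 157 168
120 140 167 180 185 183 181 181 175 171 178 181 158 139 145 161 176 182 188 184 156 135 147 172
110 113 140 174 186 186 183 172 154 152 171 175 154 138 146 162 176 184 188 167 123 113 147 178
134 102 100 131 161 179 179 157 135 147 175 170 151 148 156 163 169 156 142 130 115 130 166 180
166 145 122 117 142 169 175 160 136 134 142 141 141 159 161 147 138 123 119 135 156 171 185 181
rowm [0.0, -0.0, -1.56] [-19.5, -118.4, 2.2]
```

The slot columns in the rectified patch are vertical, so the left screw is locked. On to the right screw.

Call:
{"api": "jog_arm", "payload": {"motion": [[0,0,-0.16,0,0,0,10],[0,0,-0.32,-2,-12,0,10],[0,0,-0.48,-4,-26,0,10],[0,0,-0.64,-7,-40,0,10],[0,0,-0.8,-9,-55,0,10],[0,0,-0.96,-11,-70,0,10],[0,0,-1.12,-14,-85,0,10],[0,0,-1.28,-16,-100,0,10],[0,0,-1.44,-18,-112,1,10],[0,0,-1.56,-19.5,-118.4,2.2,10]]}}

```text
t: 19.55
eef_pos: [0.4758, 0.2151, 0.153]
tool_rot: [0.225, -0.599, 0.742, -0.2]
contact_force: [0.3, 1.1, 0.2]
gripper_width: 0.202
grasp_force: 58.5
```

Call:
{"api": "jog_arm", "payload": {"motion": [[0,0,0,0,0,0,10],[0,0,0,0,0,0,10]]}}

```text
t: 19.8
eef_pos: [0.4759, 0.2165, 0.1532]
tool_rot: [0.226, -0.597, 0.744, -0.198]
contact_force: [-0.2, -0.3, -0.6]
gripper_width: 0.204
grasp_force: 58.5
```

```bash
python3 s.py;python3 look.py -25 r1.png screw_right_slot;python3 - <<'E'
from h import *
Rt,pt=tcp_for((-22,-25,12),.17-np.pi); planm(Rt,pt)
E
```

```text
t 19.8 tip panel [-21.8 -24.4  30.2] phi [-0.    -0.001  0.172] Ftool [0.4 0.5 0.3] Mtool [-0.71  0.1  -0.  ] q7 0.95 w 0.204
t 19.8 p [0.4759 0.2165 0.1532] q [-0.84  0.19  0.    2.38  1.28  0.48  0.95] F [-0.2 -0.3 -0.6] M [0.05 0.71 0.02] w 0.204 g 58.5
 lag mm [  -3.5 -115.6  -31.4] rot [ 0.101 -0.016 -1.452]
tip in panel mm [-21.8 -24.4  30.2]
tip exp [325.6 226.2] [([324.1, 226.2], 0.74), ([423.2, 284.0], 0.65)] slot exp [322.9 230.8] [323.6 229.8] [([319.7, 230.7], 0.4)]
tip exp [337.7 206.8] [([413.7, 299.2], 0.87), ([338.4, 205.9], 0.45)] slot exp [337.9 200.3] [337.9 201.7] [([337.2, 198.7], 0.45)]
crop origin 279 179 x6
rowm [0.0, 0.001, -0.0] [0.4, 0.0, 18.2]
```

Call:
{"api": "jog_arm", "payload": {"motion": [[0,0,0,0.5,0,6,10],[0,0,0,0.5,0,12,10],[0,0,0,0.5,0,17,10],[0,0,0,0.5,0,19,10],[0,0,0,0.5,0,21,10],[0,0,0,0.5,0,22.5,10],[0,0,0,0.5,0,22.5,10]]}}

```text
t: 20.98
eef_pos: [0.4886, 0.215, 0.1347]
tool_rot: [0.225, -0.598, 0.743, -0.199]
contact_force: [0.3, 0.1, -0.0]
gripper_width: 0.206
grasp_force: 58.5
```

```bash
python3 s.py
```

```text
t 20.98 tip panel [-22.  -25.3   7.6] phi [-0.   -0.    0.17] Ftool [-0.2 -0.2  0.2] Mtool [-0.72  0.1   0.05] q7 0.86 w 0.206
```

No force 2.5 mm below the head top, so I continue in and start turning.

Call:
{"api": "jog_arm", "payload": {"motion": [[0,0,0,0,0,1,10],[0,0,0,0,0,2,10],[0,0,0,0,0,2.5,10],[0,0,0.1,0,0,2.7,10],[0,0,0.2,0,0,2.9,10],[0,0,0.3,0,0,3.1,10],[0,0,0.4,0,0,3.3,10],[0,0,0.4,0,0,3.3,10]]}}

```text
t: 21.98
eef_pos: [0.49, 0.2153, 0.1319]
tool_rot: [0.26, -0.439, 0.847, -0.15]
contact_force: [-5.0, 0.8, 3.3]
gripper_width: 0.199
grasp_force: 59.4
```

```bash
python3 s.py
```

```text
t 21.98 tip panel [-22.5 -24.8   4.6] phi [-0.001 -0.001  0.568] Ftool [ 0.7  2.2 -5.6] Mtool [-1.07  0.67 -0.13] q7 0.44 w 0.199
```

Call:
{"api": "jog_arm", "payload": {"motion": [[0,0,0.12,0,0,-0.4,10],[0,0,0.24,0,0,0,10],[0,0,0.36,0,0,0.2,10],[0,0,0.48,0,0,0.5,10],[0,0,0.6,0,0,0.8,10],[0,0,0.72,0,0,1.0,10],[0,0,0.84,0,0,1.3,10],[0,0,0.96,0,0,1.5,10],[0,0,1.02,0,0,1.6,10],[0,0,1.02,0,0,1.6,10]]}}

```text
t: 23.22
eef_pos: [0.4914, 0.2149, 0.1305]
tool_rot: [0.3, 0.03, 0.953, -0.004]
contact_force: [0.0, 0.9, -2.6]
gripper_width: 0.203
grasp_force: 58.6
```

```bash
python3 s.py;python3 avg.py
```

```text
t 23.23 tip panel [-22.1 -25.3   2.7] phi [-1.000e-03  0.000e+00  1.587e+00] Ftool [1.5 0.9 2.1] Mtool [-0.14  0.94 -0.08] q7 -0.58 w 0.203
avg M [-0.174  1.012 -0.096] sd [0.042 0.033 0.037] F [1.79 0.81 2.27]
```

Call:
{"api": "jog_arm", "payload": {"motion": [[0,0,0.05,0,0,0.1,10],[0,0,0.1,0,0,0.1,10],[0,0,0.14,0,0,0.2,10],[0,0,0.14,0,0,0.2,10]]}}

```text
t: 24.02
eef_pos: [0.4916, 0.2148, 0.1304]
tool_rot: [0.3, 0.097, 0.949, 0.017]
contact_force: [1.8, 1.0, -4.4]
gripper_width: 0.204
grasp_force: 58.4
```

```bash
python3 s.py;python3 avg.py
```

```text
t 24.02 tip panel [-22.  -25.4   2.5] phi [-0.     0.     1.729] Ftool [1.2 0.9 4.6] Mtool [ 0.01  1.   -0.11] q7 -0.73 w 0.204
avg M [-0.028  1.07  -0.111] sd [0.022 0.029 0.022] F [1.77 0.61 5.16]
```

Call:
{"api": "jog_arm", "payload": {"motion": [[0,0,0.02,0,0,0.2,10],[0,0,0.04,0,0,0.2,10],[0,0,0.06,0,0,0.2,10],[0,0,0.06,0,0,0.2,10]]}}

```text
t: 24.82
eef_pos: [0.4916, 0.2148, 0.1304]
tool_rot: [0.3, 0.126, 0.945, 0.026]
contact_force: [-0.1, -0.7, -4.4]
gripper_width: 0.201
grasp_force: 58.3
```

```bash
python3 s.py;python3 avg.py
```

```text
t 24.82 tip panel [-22.  -25.3   2.4] phi [-0.   -0.    1.79] Ftool [ 2.4 -1.3  3.6] Mtool [ 0.16  1.05 -0.2 ] q7 -0.79 w 0.201
avg M [ 0.149  1.101 -0.152] sd [0.02  0.038 0.012] F [ 1.29 -0.01  3.58]
```

Call:
{"api": "jog_arm", "payload": {"motion": [[0,0,0.015,0,0,0,10],[0,0,0.03,0,0,0,10],[0,0,0.03,0,0,0,10]]}}

```text
t: 25.5
eef_pos: [0.4916, 0.2148, 0.1303]
tool_rot: [0.299, 0.14, 0.943, 0.031]
contact_force: [0.5, -0.3, -3.9]
gripper_width: 0.202
grasp_force: 58.3
```

```bash
python3 s.py;python3 avg.py
```

```text
t 25.5 tip panel [-22.  -25.4   2.3] phi [-0.   -0.    1.82] Ftool [ 1.7 -0.7  3.4] Mtool [ 0.28  1.03 -0.22] q7 -0.82 w 0.202
avg M [ 0.271  1.077 -0.217] sd [0.029 0.026 0.042] F [ 1.99 -0.83  4.11]
```

The stop is felt (0.22 N m). I unload and withdraw.

Call:
{"api": "jog_arm", "payload": {"motion": [[0,0,-0.06,0,0,0,10],[0,0,-0.1,0,0,0,10],[0,0,-0.1,0,0,-2,10],[0,0,-0.1,0,0,-5,10],[0,0,-0.1,0,0,-12,10],[0,0,-0.1,0,0,-25,10],[0,0,-0.1,0,0,-40,10],[0,0,-0.1,0,0,-55,10],[0,0,-0.1,0,0,-55,10]]}}

```text
t: 26.92
eef_pos: [0.4601, 0.2169, 0.1766]
tool_rot: [0.301, 0.093, 0.949, 0.017]
contact_force: [0.1, -0.7, -2.1]
gripper_width: 0.203
grasp_force: 58.6
```

```bash
python3 - <<'E'
from h import *
st()
q=bot.read_camera("scene"); out=[]
for Y in(95,-25):
    mm=[(22,22),(22,-22),(-22,-22),(-22,22)]
    src=np.float32([proj(q,panel(W,(-22+a,Y+b,7))) for a,b in mm])
    out.append(cv2.warpPerspective(q["pixels"][:,:,::-1].copy(),cv2.getPerspectiveTransform(src,np.float32([(0,0),(352,0),(352,352),(0,352)])),(352,352),flags=cv2.INTER_CUBIC))
cv2.imwrite("pics/rr.png",np.hstack(out))
Rt=down(np.pi/2-.035); print(R.from_matrix(Rt.T@meas()[0]).magnitude(),R.from_matrix(down(-np.pi/2-.035).T@meas()[0]).magnitude())
for a in(0,np.pi): planm(down(np.pi/2-.035+a),[.385,.239,.19])
E
```

```text
t 26.93 p [0.4601 0.2169 0.1766] q [-0.85  0.13 -0.02  2.38  1.16  0.52 -0.49] F [ 0.1 -0.7 -2.1] M [ 0.01  0.71 -0.04] w 0.203 g 58.6
 lag mm [ -19.3 -115.1   -8. ] rot [ 0.054 -0.076  0.095]
0.6316607491650359 2.9889527879444535
rowm [0.044, 0.611, -0.155] [56.6, 10.6, -55.1]
rowm [0.9, -0.065, 2.849] [56.6, 10.6, -55.1]
```

View pics/rr.png

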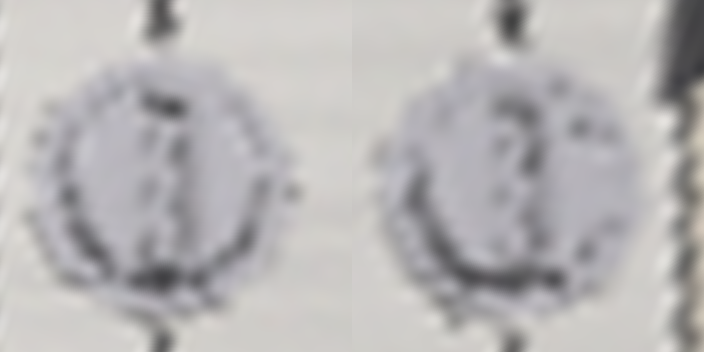

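Both slots now line up with their black marks (left slot x≈163, right slot x≈518 in the mosaic, both vertical). Back to the stand.

Call:
{"api": "jog_arm", "payload": {"motion": [[0,0,0,5,2,-15,10],[0.01,0.15,-0.04,15,4,-30,10],[0.02,0.3,-0.08,30,6,-45,10],[0.03,0.45,-0.12,45,8,-55,10],[0.044,0.611,-0.155,56.6,10.6,-55.1,10],[0.044,0.611,-0.155,56.6,10.6,-55.1,10],[0.044,0.611,-0.155,56.6,10.6,-55.1,10]]}}

```text
t: 27.85
eef_pos: [0.3871, 0.2379, 0.1889]
tool_rot: [-0.0, 0.02, 1.0, -0.001]
contact_force: [0.3, -0.4, -1.0]
gripper_width: 0.203
grasp_force: 58.7
```

```bash
python3 - <<'E'
from h import *
st(); P=[]
for i in range(3):
    q=bot.read_camera("scene"); P.append(bot.get_obs()["eef_pos"])
p=np.mean(P,0); print(p)
print("tip exp",proj(q,p-[0,0,L]),"collar",proj(q,p-[0,0,.0123]),[(a["xy"],a["score"]) for a in bot.tip_of("driver_tip",q)[:2]],[(a["xy"],a["score"]) for a in bot.tip_of("driver",q)[:2]],"hole",[(a["xy"],a["score"]) for a in bot.tip_of("stand_hole",q)[:2]],proj(q,[.3856,.2394,.08]))
planm(down(np.pi/2-.035),[.3856,.2394,.0925])
E
```

```text
t 27.85 p [0.3871 0.2379 0.1889] q [-0.65  0.17 -0.04  2.1   0.01  0.87  0.83] F [ 0.3 -0.4 -1. ] M [-0.04  0.02 -0.01] w 0.203 g 58.7
 lag mm [-92.3 -94.2   4.2] rot [ 0.077  0.541 -0.04 ]
[0.38496924 0.23785001 0.18859849]
tip exp [348.40940929 257.95954602] collar [349.31634123 231.5493319 ] [([351.6, 257.3], 0.91), ([423.1, 282.3], 0.77)] [([346.1, 230.7], 0.88), ([426.8, 301.1], 0.88)] hole [([346.2, 275.4], 0.78)] [346.82084408 276.4423012 ]
rowm [-0.002, -0.001, 0.001] [-1.5, 1.1, 96.7]
```

```bash
python3 - <<'E'
from h import *
q=bot.read_camera("scene"); im=cv2.resize(q["pixels"][200:300,300:400,::-1],None,fx=6,fy=6,interpolation=cv2.INTER_CUBIC)
p=bot.get_obs()["eef_pos"]
for a in(proj(q,[.385,.2379,.1886-L]),proj(q,[.385,.2379,.1886-.0123]),proj(q,[.3855,.2393,.08])): cv2.drawMarker(im,tuple(int(v) for v in((a-[300,200]+.5)*6)),(0,0,255),0,14)
cv2.imwrite("pics/tip.png",im)
E
```

```text
(no output)
```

View pics/tip.png

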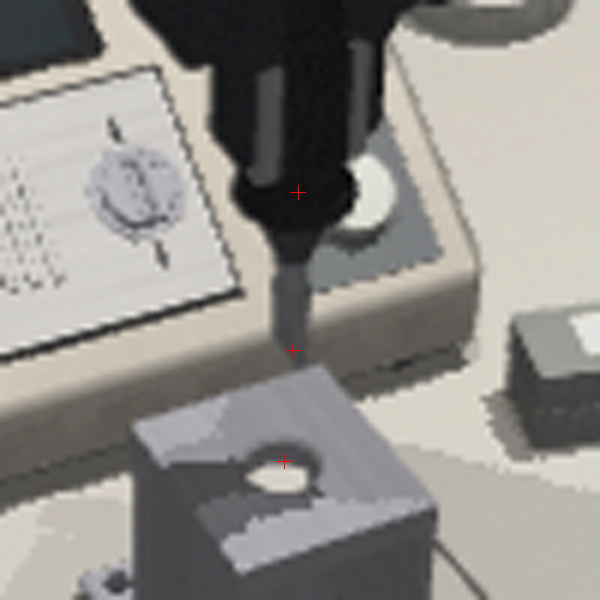

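The driver hangs upright with its blade end at ≈(290,352), right at the expected marker. The open hole centre at ≈(284,465) agrees with the estimate to within 1 px. Lowering.

Call:
{"api": "jog_arm", "payload": {"motion": [[0,0,0,-0.4,1.2,30,10],[0,0,0,-0.4,1.2,55,10],[0,0,0,-0.4,1.2,70,10],[0,0,0,-0.4,1.2,78,10],[0,0,0,-0.4,1.2,84,10],[0,0,0,-0.4,1.2,90,10],[0,0,0,-0.4,1.2,93,10],[0,0,0,-0.4,1.2,93,10]]}}

```text
t: 29.2
eef_pos: [0.3853, 0.2397, 0.0964]
tool_rot: [-0.001, 0.018, 1.0, -0.001]
contact_force: [-0.3, -0.1, -1.0]
gripper_width: 0.202
grasp_force: 58.7
```

```bash
python3 avg.py; python3 - <<'E'
from h import *
st(); planm(down(np.pi/2-.035),[.3854,.2393,.0923])
E
```

```text
avg M [-0.016  0.005  0.018] sd [0.012 0.033 0.027] F [-0.05 -0.21  0.88]
t 29.5 p [0.3854 0.2398 0.0965] q [-0.66  0.32 -0.04  2.18  0.02  0.64  0.82] F [ 0.4  0.2 -1. ] M [-0.    0.04  0.02] w 0.204 g 58.7
 lag mm [-94.  -92.3 -88.1] rot [ 0.074  0.541 -0.044]
rowm [-0.001, -0.001, -0.0] [-0.0, -0.5, 4.2]
```

Boss is in the hole with no side force. Lower the last 4 mm, open, then rise.

Call:
{"api": "jog_arm", "payload": {"motion": [[0,0,0,0,-0.3,2,10],[0,0,0,0,-0.3,3.5,10],[0,0,0,0,-0.3,4,10],[0,0,0,0,-0.3,4,10],[0,0,0,0,-0.3,4,30],[0,0,0,0,-0.3,4,45],[0,0,0,0,-0.3,4,50],[0,0,0,0,-0.3,4,50]]}}

```text
t: 30.5
eef_pos: [0.3853, 0.2394, 0.0924]
tool_rot: [-0.001, 0.018, 1.0, -0.001]
contact_force: [-1.2, 0.7, 0.0]
gripper_width: 0.583
grasp_force: 0.0
```

```bash
python3 - <<'E'
from h import *
st()
E
```

```text
t 30.5 p [0.3853 0.2394 0.0924] q [-0.66  0.32 -0.04  2.19  0.02  0.63  0.82] F [-1.2  0.7  0. ] M [-0.01  0.02 -0.02] w 0.583 g 0.0
 lag mm [-94.2 -92.6 -92.3] rot [ 0.074  0.542 -0.044]
```

```bash
python3 - <<'E'
from h import *
Rt=Rscrew(-np.pi/2)
for X in(4,-42):
    for z in(60,9): print(X,z,panel(W,(X,-96,z)).round(4))
planm(Rt,panel(W,(4,-96,60)))
E
```

```text
4 60 [0.5152 0.143  0.1373]
4 9 [0.5444 0.1417 0.0956]
-42 60 [0.4776 0.1447 0.111 ]
-42 9 [0.5068 0.1434 0.0692]
rowm [0.002, -0.612, 0.011] [-133.2, -91.9, -45.0]
```

Call:
{"api": "jog_arm", "payload": {"motion": [[0,0,0,0,0,-10,50],[0,0,0,0,0,-40,50],[0,0,0,0,0,-80,50],[0,0,0,0,0,-110,50],[0,0,0,0,0,-110,50]]}}

```text
t: 31.12
eef_pos: [0.3868, 0.2406, 0.2052]
tool_rot: [0.002, 0.018, 1.0, 0.001]
contact_force: [0.0, -0.7, -0.5]
gripper_width: 0.583
grasp_force: 0.0
```

```bash
python3 - <<'E'
from h import *
st(); planm(Rscrew(-np.pi/2),panel(W,(4,-96,60)))
q=bot.read_camera("scene"); save(q,"st2.png")
for n in("driver","driver_tip","stand_hole","stand"): print(n,[(a["xy"],a["score"]) for a in bot.tip_of(n,q)[:3]])
print("exp origin",proj(q,[.3854,.2393,.08]),"top",proj(q,[.3854,.2393,.158]))
a=cv2.imread("pics/scene0.png").astype(int)[230:300,325:370]; b=q["pixels"][230:300,325:370,::-1].astype(int)
print("mean diff",abs(a-b).mean()); 
for im in(a,b):
    m=(im.max(2)<60); ys,xs=np.nonzero(m); print("dark",m.sum(),xs.mean()+325,ys.mean()+230,np.cov(xs,ys).round(1).tolist())
E
```

```text
t 31.12 p [0.3868 0.2406 0.2052] q [-0.66  0.15 -0.04  2.09  0.01  0.9   0.83] F [ 0.  -0.7 -0.5] M [-0.   -0.02  0.  ] w 0.583 g 0.0
 lag mm [-92.7 -91.4  20.6] rot [ 0.071  0.537 -0.043]
rowm [0.006, -0.608, 0.009] [-131.6, -93.2, 68.1]
driver [([348.7, 276.8], 0.88), ([425.1, 303.3], 0.62), ([261.1, 248.0], 0.32)]
driver_tip [([423.3, 280.1], 0.63), ([347.7, 209.8], 0.49)]
stand_hole [([345.6, 275.5], 0.94)]
stand [([408.6, 265.6], 0.62)]
exp origin [346.92732524 276.49270393] top [348.10522436 240.69188398]
mean diff 11.22973544973545
dark 673 347.1337295690936 261.27340267459135 [[28.4, -3.8], [-3.8, 159.1]]
dark 629 346.879173290938 262.1685214626391 [[25.3, -5.0], [-5.0, 163.2]]
```

The driver stands as at the start (dark silhouette centroid within 1 px). Now to the square key with closed fingers.

Call:
{"api": "jog_arm", "payload": {"motion": [[0,0,0,-20,-14,0,0],[0,-0.12,0,-45,-30,0,0],[0,-0.24,0,-70,-48,10,0],[0,-0.36,0,-95,-65,20,0],[0,-0.48,0,-115,-80,35,0],[0.006,-0.608,0.009,-131.6,-93.2,50,0],[0.006,-0.608,0.009,-131.6,-93.2,68.1,0],[0.006,-0.608,0.009,-131.6,-93.2,68.1,0],[0.006,-0.608,0.009,-131.6,-93.2,68.1,0]]}}

```text
t: 32.5
eef_pos: [0.5121, 0.1411, 0.1321]
tool_rot: [0.297, 0.02, 0.955, -0.01]
contact_force: [-0.1, -0.2, 0.0]
gripper_width: -0.0
grasp_force: 0.0
```

```bash
cat > k.py <<'E'
from h import *
import sys
X=float(sys.argv[1]); z=float(sys.argv[2])
P=Rz(W[2])@RP; O=panel(W,(0,0,0)); ps=[];F=[]
for i in range(4):
    q=bot.read_camera("scene"); o=bot.get_obs(); ps.append(o["eef_pos"]); F.append(rot(o["tool_rot"]).as_matrix().T@o["contact_force"])
print("t",round(o["t"],2),"TCP panel",(P.T@(np.mean(ps,0)-O)*1000).round(1),"F",np.mean(F,0).round(1),"w",round(o["gripper_width"],3),"q",o["q"].round(2))
planm(Rscrew(-np.pi/2),panel(W,(X,-96,z)))
for n in("key_square_top","key_round_top"): print(n,[(np.round(a["xy"],1).tolist(),round(a["score"],2)) for a in bot.tip_of(n,q)[:2]])
print("exp",proj(q,panel(W,(4,-96,9))),proj(q,panel(W,(-42,-96,9))))
E
python3 k.py 4 14
```

```text
t 32.7 TCP panel [ -0.5 -97.8  57.8] F [-0.   0.3  0.2] w 0.001 q [-0.83  0.23  0.25  2.41  1.56  0.3  -0.56]
rowm [-0.004, -0.005, 0.003] [-3.7, 1.8, 44.1]
key_square_top [([352.6, 211.7], 0.61)]
key_round_top [([361.7, 231.6], 0.56)]
exp [350.78590357 210.1105249 ] [358.90577589 230.43147227]
```

Call:
{"api": "jog_arm", "payload": {"motion": [[0,-0.005,0,-2,1,12,0],[-0.004,-0.005,0.003,-3.7,1.8,26,0],[-0.004,-0.005,0.003,-3.7,1.8,38,0],[-0.004,-0.005,0.003,-3.7,1.8,44,0],[-0.004,-0.005,0.003,-3.7,1.8,44,0]]}}

```text
t: 33.42
eef_pos: [0.542, 0.1419, 0.1002]
tool_rot: [0.301, 0.022, 0.953, -0.007]
contact_force: [0.0, -0.6, 1.0]
gripper_width: -0.003
grasp_force: 0.0
```

```bash
python3 k.py 4 5.4
```

```text
t 33.62 TCP panel [  4.6 -95.7  14.6] F [ 0.  -0.3  0. ] w 0.003 q [-0.71  0.35  0.17  2.38  1.9   0.29 -0.88]
rowm [0.001, 0.001, -0.0] [0.6, -0.4, 9.3]
key_square_top [([353.3, 212.0], 0.64)]
key_round_top [([357.3, 232.7], 0.61)]
exp [350.78590357 210.1105249 ] [358.90577589 230.43147227]
```

Call:
{"api": "jog_arm", "payload": {"motion": [[0,0,0,0,0,4,0],[0,0,0,0,0,6,0],[0,0,0,0,0,8,0],[0,0,0,0,0,9.2,0],[0,0,0,0,0,9.2,0]]}}

```text
t: 34.35
eef_pos: [0.5468, 0.142, 0.0932]
tool_rot: [0.301, 0.022, 0.953, -0.006]
contact_force: [-8.4, 0.6, 13.8]
gripper_width: -0.003
grasp_force: 8.2
```

```bash
python3 k.py 4 5.4
```

```text
t 34.55 TCP panel [  4.6 -95.5   5.7] F [ -0.3  -0.5 -15.9] w -0.003 q [-0.68  0.37  0.15  2.37  1.95  0.3  -0.93]
rowm [0.002, 0.002, -0.0] [0.6, -0.5, 0.3]
key_square_top [([347.5, 213.1], 0.39)]
key_round_top [([360.5, 230.3], 0.75)]
exp [350.78590357 210.1105249 ] [358.90577589 230.43147227]
```

Fully down (16 N). Release, then move to the round key.

Call:
{"api": "jog_arm", "payload": {"motion": [[0,0,0,0,0,-3,0],[0,0,0,0,0,-8,0],[0,0,0,0,0,-15,0],[0,0,0,0,0,-15,0]]}}

```text
t: 35.15
eef_pos: [0.5382, 0.1421, 0.1051]
tool_rot: [0.301, 0.022, 0.953, -0.007]
contact_force: [-0.3, 0.9, 1.0]
gripper_width: -0.001
grasp_force: 0.0
```

```bash
python3 k.py -42 20
```

```text
t 35.35 TCP panel [  4.3 -95.8  20.1] F [-0.3 -0.4  0.6] w -0.003 q [-0.73  0.33  0.19  2.38  1.86  0.29 -0.85]
rowm [0.0, 0.001, -0.0] [46.3, -0.1, -0.0]
key_square_top [([348.3, 212.4], 0.57)]
key_round_top [([357.2, 232.1], 0.62)]
exp [350.78590357 210.1105249 ] [358.90577589 230.43147227]
```

Call:
{"api": "jog_arm", "payload": {"motion": [[0,0,0,10,0,0,0],[0,0,0,22,0,0,0],[0,0,0,34,0,0,0],[0,0,0,42,0,0,0],[0,0,0,46.3,0,0,0],[0,0,0,46.3,0,0,0]]}}

```text
t: 36.2
eef_pos: [0.5003, 0.1433, 0.0779]
tool_rot: [0.3, 0.023, 0.954, -0.006]
contact_force: [-0.3, -0.1, -1.2]
gripper_width: -0.002
grasp_force: 0.0
```

```bash
python3 k.py -42 14
```

```text
t 36.4 TCP panel [-41.7 -96.1  19.9] F [-0.3  0.1  0.1] w 0.0 q [-0.31  0.38 -0.36  2.43  1.89  0.52 -0.89]
rowm [0.0, 0.001, -0.0] [0.5, -0.3, 6.1]
key_square_top [([349.9, 214.2], 0.39)]
key_round_top [([360.8, 231.4], 0.54)]
exp [350.78590357 210.1105249 ] [358.90577589 230.43147227]
```

Call:
{"api": "jog_arm", "payload": {"motion": [[0,0,0,0.3,0,4,0],[0,0,0,0.3,0,8,0],[0,0,0,0.3,0,11,0],[0,0,0,0.3,0,13,0],[0,0,0,0.3,0,14.4,0],[0,0,0,0.3,0,14.4,0]]}}

```text
t: 37.25
eef_pos: [0.5084, 0.1437, 0.0665]
tool_rot: [0.301, 0.022, 0.953, -0.006]
contact_force: [-2.9, 0.5, 3.9]
gripper_width: -0.001
grasp_force: 2.8
```

```bash
python3 k.py -42 14
```

```text
t 37.45 TCP panel [-42.3 -95.6   5.9] F [-0.3 -0.2 -5.8] w 0.004 q [-0.3   0.42 -0.37  2.42  1.94  0.54 -0.93]
rowm [0.001, 0.001, -0.0] [-0.3, -0.4, -8.1]
key_square_top [([352.4, 210.8], 0.4), ([306.5, 251.0], 0.38)]
key_round_top [([243.8, 315.0], 0.68), ([357.8, 235.3], 0.55)]
exp [350.78590357 210.1105249 ] [358.90577589 230.43147227]
```

Call:
{"api": "jog_arm", "payload": {"motion": [[0,0,0,0,0,0.5,0],[0,0,0,0,0,0.5,0]]}}

```text
t: 37.8
eef_pos: [0.5085, 0.1436, 0.0664]
tool_rot: [0.301, 0.022, 0.953, -0.006]
contact_force: [-7.3, 0.5, 12.3]
gripper_width: -0.0
grasp_force: 7.1
```

Call:
{"api": "jog_arm", "payload": {"motion": [[0,0,0,0,0,-4,0],[0,0,0,0,0,-10,0],[0,0,0,0,0,-25,0],[0,0,0,0,0,-40,0],[0,0,0,-5,0,-50,0],[0,0,0,-5,0,-50,0]]}}

```text
t: 38.55
eef_pos: [0.4847, 0.1442, 0.1106]
tool_rot: [0.302, 0.023, 0.953, -0.007]
contact_force: [0.0, -0.1, 0.2]
gripper_width: 0.001
grasp_force: 0.0
```

```bash
python3 k.py -42 60; python3 - <<'E'
from h import *
q=bot.read_camera("scene")
a=cv2.imread("pics/scene0.png").astype(int); b=q["pixels"][:,:,::-1].astype(int)
for n,(x0,y0,x1,y1) in dict(drv=(325,230,370,300),vials=(220,280,255,325),petri=(295,355,335,392),box=(383,244,438,276)).items():
    print(n,abs(a[y0:y1,x0:x1]-b[y0:y1,x0:x1]).mean().round(1))
E
```

```text
t 38.75 TCP panel [-37.2 -96.1  55.1] F [0.  0.  0.3] w 0.006 q [-0.03  0.33 -0.7   2.43  1.69  0.59 -0.68]
rowm [0.0, 0.0, 0.0] [4.4, -0.1, -5.1]
key_square_top [([352.8, 211.0], 0.63)]
key_round_top [([358.8, 234.6], 0.52)]
exp [350.78590357 210.1105249 ] [358.90577589 230.43147227]
drv 14.5
vials 7.1
petri 16.1
box 8.8
```

```bash
python3 - <<'E'
from h import *
q=bot.read_camera("scene")
for n in("petri_1","driver","slide_box","vial_a"): print(n,[(np.round(a["xy"]).tolist(),round(a["score"],2)) for a in bot.tip_of(n,q)[:3]])
print(bot.hand_in())
E
```

```text
petri_1 [([308.0, 226.0], 0.6)]
driver [([346.0, 277.0], 0.92)]
slide_box [([407.0, 264.0], 0.98), ([263.0, 244.0], 0.55)]
vial_a [([231.0, 302.0], 0.52), ([244.0, 318.0], 0.52), ([360.0, 233.0], 0.41)]
the job is handed in; nothing more can be done
None
```

I handed the job in at about 39 s: both screws turned to their stops, the driver upright in its stand, then the square and round keys pressed and released in that order. The left screw peaked near 0.27 N m, just under the 0.3 N m damage limit. The vials and slide box were found where they started; the last camera check did not detect the petri dish, though the arm never worked near it.

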